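# Silence the whistling kettle

## Task

The kettle on the hob has come to the boil: first touch the off key of the ring it stands on, then with a fingertip press the red thumb pad of its trigger all the way down, so that the whistle cap swings up off the spout. Finish while still holding the pad down and the spout open. Only touch and press: leave the kettle standing where it is on its ring, keep off the other ring's off key, and leave the saucepan and the other things on the worktop undisturbed.

Things in the scene. Friction and masses are not known exactly. Their poses are not given: they have to be found in the camera images.
- hob: Fixed two-ring induction hob, black glass on a steel case, 370 (x) by 590 (y) by 55 mm high. Origin: centre of its underside; x away from the robot (keys along the -x edge), y left. Rings: circles of 96 mm radius at x +20, y +145 mm (left) and y -145 mm (right), on the glass. The kettle stands on one ring, the saucepan on the other, within 10 mm of its centre; which is which changes.
- key_left: Off key of the LEFT ring (hob y > 0): rigid round touch key with a light rim and a power mark, 30 mm across, face 1.5 mm above the glass. It does not move; it works when a fingertip rests on it with 1 N or more for about a third of a second. Origin: centre of its underside, 55 mm above the worktop, at x -145, y +75 mm in the hob's frame.
- key_right: Off key of the RIGHT ring (hob y < 0), like the left one; at x -145, y -75 mm in the hob's frame.
- kettle_base (a point): Centre of the underside of the loose, filled steel kettle (about 1.7 kg); its x points to the spout. Body radius 97 mm, height 121 mm, lid knob to 156 mm; spout mouth 128 mm out and 128 mm up. An arched handle spans the lid, black grip top 198 mm up. The trigger, one rocking lever, turns on a level pin at the handle's spout end, 62 mm out, 200 mm up.
- thumb_pad: Red thumb pad of the trigger, 34 mm (kettle x) by 28 mm, the kettle's highest part; origin in the middle of its upper face. At rest it is 15 mm from the kettle's axis towards the spout and 228 mm above the kettle's underside; fully pressed it is about 20 mm lower and 8 mm further from the spout, close above the grip. Nothing stands over it.
- whistle_cap: Black whistle cap (35 mm across, 19 mm high) on the trigger's front arm; origin at the centre of its foot. Shut, it sits on the spout's mouth; with the trigger fully pressed it has swung about 40 mm forward and up from it.
- trigger (a joint): Angle of the rocking trigger: 0 with the cap shut on the spout, 0.42 rad at its stop with the thumb pad fully down and the cap fully open. A spring shuts it when let go: about 2.5 N on the pad starts it moving and about 4.5 N holds it at the stop.
- saucepan: Loose steel saucepan with a lid and a knob (129 mm high in all, 91 mm radius) on the other ring, its wooden handle reaching 215 mm from its axis away from the robot. Origin at the centre of its underside. Bystander.
- mug: Loose blue mug, 82 mm across, 95 mm high, handle at its +y. Origin under its centre. Bystander.
- tea_tin: Loose green tea tin, 84 mm across, 120 mm high. Origin under its centre. Bystander.
- oil_bottle: Loose green oil bottle, 64 mm across, 240 mm high. Origin under its centre. Bystander.
- salt_mill: Loose pale wooden mill, 54 mm across, 152 mm high. Origin under its centre. Bystander.
- pepper_mill: Loose dark wooden mill, 54 mm across, 152 mm high. Origin under its centre. Bystander.
- sugar_bowl: Loose white bowl, 100 mm across, 60 mm high. Origin under its centre. Bystander.
- wooden_spoon: Loose wooden spoon, 280 mm long, lying on the worktop. Bystander.
There are look-alikes about, which are no part of the job. Leave any orange look-alike of the part that bears kettle_base alone.

How it is judged:
On the way, in this order (a step that is already met when the one before it is completed fails the run):
1. the off key of the ring the kettle stands on is touched (((y of kettle_base in the frame of hob above 0 m and contact force between the fingers and key_left above 0.5 N) or (y of kettle_base in the frame of hob below 0 m and contact force between the fingers and key_right above 0.5 N))), for 0.2 s.
2. then the thumb pad is pressed down by the fingers and the whistle cap stands fully open (value of joint trigger above 0.36 rad and contact force between the fingers and thumb_pad above 1 N), for 0.4 s.
At the end, for the whole second after the job is handed in: The fingers press on the thumb pad and hold the trigger at least 0.36 rad down (of 0.42), so that the whistle cap stands open; the kettle stands upright with its weight on the hob, within 25 mm of where it was; the saucepan has not moved by 20 mm and no key is being touched (all of step 2 and distance of kettle_base from where it was at the start of the episode below 0.025 m and angle between kettle_base's own z axis and vertical below 0.06 rad and contact force between hob and kettle above 3 N and distance of saucepan from where it was at the start of the episode below 0.02 m and contact force between the fingers and key_left below 0.3 N and contact force between the fingers and key_right below 0.3 N); the arm keeps its last pose, push and grip.
It fails at once if the off key of the saucepan's ring is touched ((y of kettle_base in the frame of hob below 0 m and contact force between the fingers and key_left above 0.5 N) or (y of kettle_base in the frame of hob above 0 m and contact force between the fingers and key_right above 0.5 N)).
It fails at once if the kettle is lifted, pushed more than 30 mm off its place or tipped (z of kettle_base in the frame of hob above 0.07 m or distance of kettle_base from where it was at the start of the episode above 0.03 m or angle between kettle_base's own z axis and vertical above 0.15 rad).
It fails at once if the saucepan is moved or tipped (distance of saucepan from where it was at the start of the episode above 0.02 m or angle between saucepan's own z axis and vertical above 0.15 rad).
It fails at once if another thing on the worktop is moved by more than 30 mm (distance of any of mug, tea_tin, oil_bottle, salt_mill, pepper_mill, sugar_bowl, wooden_spoon from where it was at the start of the episode above 0.03 m).
It also fails if it takes over 43 s, if anything falls off the work surface, if the arm or the gripper's body presses on something with over 40 N, if the wrist force passes 120 N, or if a joint passes its speed limit or range.

## Robot

A 6-joint arm with a two-finger parallel gripper is mounted at the origin on the work surface. World frame = base frame: x ahead of the robot, y to its left, z up, the work surface at z = 0. Lengths are in m, angles in rad, forces in N, time in s.
With the tool pointing down it reaches from about 0.275 to 0.825 m from the base axis. Payload 4.9 kg.
Tool frame: the origin (TCP) lies at the very end of the fingers, on their centre line; the grasp point (between the pads) lies behind it (robot.pinch_z is the z of the grasp point in the tool frame, in m); z points along the fingers, y is the line along which they close (so a half turn about z gives the same grasp; the last joint's range is limited). The gripper opens to 85 mm and grips with 20 to 120 N. Pads are 22 mm wide; open, the fingers measure 114 mm over their backs; the gripper's body (76 mm by 85 mm) begins 54 mm behind the grasp point. The pads swing forward as they close: fully open they stand 13 mm farther back than shut.
Start: joints at [-1.241, 0.326, -0.193, 1.052, 0, 1.437], TCP at [0.246, -0.492, 0.231] pointing down, gripper open.
Joint ranges: [-2.65, 2.65], [-0.97, 1.79], [-1.3, 1.35], [-1.93, 2.1], [-1.47, 1.37], [-3.14, 3.14]. Speed limits (rad/s): [2.57, 2.57, 3.14, 3.14, 3.14, 3.14].

## Interface

Orientations are given as a 3x3 rotation matrix whose columns are the frame's x, y, z axes.
In Python, from plant import robot, jaws, inverse_kinematics, monitor, capture, camera_params, ticket, look_for, mark_of gives the robot as it stands. The module is installed in compiled form; this text tells all that it offers. Calls block until the motion is done:
- robot.goto(position, orientation): joint-space move of the TCP to a pose.
- robot.move_straight(position, feed=0.15, rot=None): straight line of the TCP; rot=None keeps the orientation; feed is the mean speed in m/s.
- robot.move_joints(angles): joint-space move.
- jaws.let_go() and jaws.grab(): open the fingers fully, or close them until they stop; the grip force is fixed at half the most.
- robot.pause(seconds).
- inverse_kinematics(position, orientation): joint angles nearest the present ones, or None.
- monitor.observe(): the state.
- capture(name): name is "side" or "top" or "wrist"; returns (picture, depth): 400x640x3 uint8, red, green, blue; 400x640 float32, m along the optical axis (not along the pixel's ray), 0 where there is no reading.
- camera_params(name): a dict with "fovy" (degrees; the focal length in pixels is half the picture's height over the tangent of half this angle, whatever the lens; pixels are square), "cx", "cy" (the principal point, pixels), "rvec" (rotation vector, rad) and "tvec" (3), from world to camera coordinates, as OpenCV has them. Camera axes: x right, y down, z forward; pixel columns grow to the right and rows downward; lengths in m; the calibration is good to about 2 mm. The wrist camera is an equidistant fisheye: a pixel r from the principal point sees the ray r / f radians off the axis. A picture is of the moment at which its call begins: read the wrist's pose just before it. camera_params takes no time and is no camera call; for the wrist camera it gives the pose at the moment of the call.
A pose or a line that the arm cannot do raises robot.IKError and nothing moves.
- ticket.sign_off(): hands the job in; it is judged then, once.
Trained networks look in the newest picture that a camera, given by its name, has taken for a name from the list of things; names that differ only in an ending like _2 or _b are one class to them, and where a whole thing is asked for, a point or a joint stands for the part that bears it (a point fixed in the world has none). Each returns a list of dicts, best first, with "confidence" (0 to 1); they miss things now and then, are a little off and sometimes report something else, mostly with a low value. They report only what shows in the picture. A call takes as long as a camera call. They do not tell look-alikes from the thing itself.
- look_for(camera, name): "point" ([row, column] in pixels, amid what is visible of it).
- mark_of(camera, name): "point" ([row, column] in pixels: a listed point, or the origin of a listed thing).
The state is a dict: "time_s": time; "q": joint angles; "qd": joint speeds; "joint_torque": joint torques, N m; "eef_pos": TCP position; "orientation": TCP orientation; "contact_force": force on the tool from outside, world axes, zero at the start; "wrist_torque": the same for the moment, N m; "opening": finger opening in m; "finger_force": force on a finger pad.
Only numpy, scipy, OpenCV 4.12 (cv2) and the standard library are available. Lean on these libraries where they do the work, as an engineer would, in place of code of your own. Each camera call takes 0.05 s, during which the arm holds its last target. There are 200 camera calls.

## Working session

There is one attempt and no reset: what is moved stays moved. The work goes in short steps, each a Python script; the robot and the scene stay as the last script left them, time stands still between calls to the robot, and variables do not carry over. Pictures are saved under pics/ and viewed, at most 10 in all, crops included, and the job is handed in when it is done.

```bash
mkdir -p pics
cat > h.py <<'E'
import numpy as np, cv2
from plant import *
def save(im,n): cv2.imwrite('pics/'+n+'.png',cv2.cvtColor(im,cv2.COLOR_RGB2BGR))
def cam(c):
    p=camera_params(c); f=200/np.tan(np.radians(p['fovy'])/2); R=cv2.Rodrigues(np.array(p['rvec'],float))[0]
    return p,f,R,np.array(p['tvec'],float).ravel()
def ray(c,pt):
    p,f,R,t=cam(c); u=np.array([pt[1]-p['cx'],pt[0]-p['cy']])/f
    d=np.array([u[0],u[1],1.])
    if c=='wrist':
        r=np.hypot(*u); d=np.array([*(u*np.sinc(r/np.pi)),np.cos(r)])
    return -R.T@t, R.T@d, d[2]
def at_depth(c,pt,D):
    o,d,z=ray(c,pt); return o+d*D/z
def at_z(c,pt,h):
    o,d,_=ray(c,pt); return o+d*(h-o[2])/d[2]
def med(D,pt,k=2):
    r,c=int(round(pt[0])),int(round(pt[1])); w=D[max(r-k,0):r+k+1,max(c-k,0):c+k+1]; w=w[w>0]
    return float(np.median(w)) if w.size else 0
E
cat > s1.py <<'E'
from h import *
np.set_printoptions(precision=3,suppress=True)
for c in ('top','side'):
    im,D=capture(c); save(im,c+'1'); np.save(c+'D.npy',D)
    for n in ('hob','key_left','key_right','kettle_base','thumb_pad','whistle_cap','saucepan'):
        for f in (look_for,mark_of):
            for r in f(c,n)[:3]:
                if r['confidence']>.2:
                    d=med(D,r['point']); print(c,f.__name__,n,round(r['confidence'],2),np.round(r['point']),at_depth(c,r['point'],d) if d else None)
print(monitor.observe()['time_s'])
E
python3 s1.py
```

```text
top call hob 0.64 [192. 301.] [0.524 0.07  0.056]
top call hob 0.96 [182. 305.] [0.562 0.054 0.056]
top call key_left 0.63 [214. 286.] [0.44  0.128 0.058]
top call key_left 0.42 [212. 284.] [0.45  0.135 0.057]
top call key_right 0.58 [210. 329.] [ 0.451 -0.031  0.056]
top call kettle_base 0.93 [163. 340.] [ 0.601 -0.073  0.188]
top call kettle_base 0.6 [263. 418.] [ 0.25  -0.335  0.135]
top call thumb_pad 0.54 [267. 428.] [ 0.236 -0.351  0.228]
top call thumb_pad 0.44 [148. 342.] [ 0.633 -0.077  0.283]
top call whistle_cap 0.37 [244. 448.] [ 0.312 -0.443  0.142]
top call whistle_cap 0.61 [246. 449.] [ 0.305 -0.445  0.153]
top call whistle_cap 0.52 [132. 320.] [ 0.713 -0.008  0.197]
top call saucepan 0.94 [167. 261.] [0.598 0.204 0.181]
top call saucepan 0.7 [172. 265.] [0.581 0.192 0.162]
side call hob 0.96 [253. 356.] [ 0.544 -0.151  0.06 ]
side call key_left 0.48 [220. 302.] [0.467 0.14  0.053]
side call key_left 0.34 [186. 370.] [ 0.627 -0.085  0.28 ]
side call key_right 0.74 [305. 408.] [ 0.523 -0.481  0.098]
side call kettle_base 0.79 [228. 369.] [ 0.59  -0.152  0.155]
side call kettle_base 0.61 [315. 297.] [ 0.209 -0.386  0.113]
side call thumb_pad 0.49 [274. 304.] [ 0.208 -0.439  0.303]
side call thumb_pad 0.46 [183. 371.] [ 0.659 -0.048  0.265]
side call whistle_cap 0.64 [314. 337.] [ 0.296 -0.456  0.139]
side call whistle_cap 0.59 [312. 335.] [ 0.294 -0.449  0.143]
side call whistle_cap 0.41 [197. 380.] [ 0.72  -0.027  0.181]
side call saucepan 0.42 [173. 360.] [0.799 0.25  0.14 ]
1.5
```

```bash
python3 -c "
import cv2
a=cv2.imread('pics/top1.png')[90:300,200:480];b=cv2.imread('pics/side1.png')
cv2.imwrite('pics/topc.png',cv2.resize(a,None,fx=2.8,fy=2.8,interpolation=2))"
```

```text
(no output)
```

View pics/topc.png

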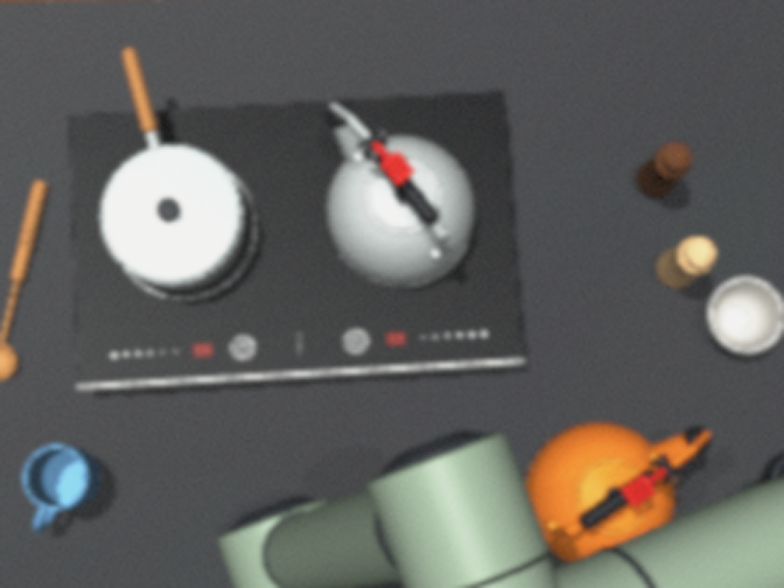

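View pics/side1.png

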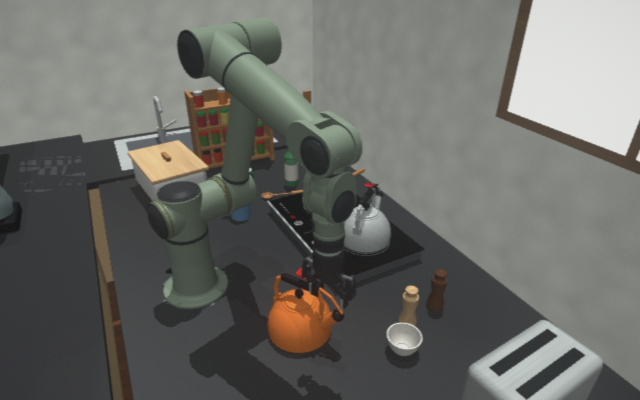

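The steel kettle stands on the right ring, at about row 163, col 340. Its spout points away from the robot and to the left.

- **Pad candidates:** the red pad on the steel kettle (149,341), the red pad on the orange look-alike (265,428), and the red displays beside the keys (215,272 and 211,341). I choose (149,341).
- **Key candidates:** the right key (212,327) and the left key (214,287), which must not be touched. I choose (212,327).

Next I'll rise clear, close the fingers and look from above.

```bash
cat > s2.py <<'E'
from h import *
np.set_printoptions(precision=3,suppress=True)
s=monitor.observe(); print(s['orientation'],s['contact_force'])
p=np.array(s['eef_pos']); robot.move_straight(p+[0,0,.19],feed=.2); 
Rd=np.array([[0,1,0],[1,0,0],[0,0,-1.]])
a=None
for sg in (1,-1):
    R=Rd@np.diag([sg,sg,1]); q=inverse_kinematics([.48,-.03,.42],R); print(sg,q)
    if q is not None and (a is None or abs(q[5])<abs(a[0][5])): a=(q,R)
robot.move_joints(a[0]); np.save('R.npy',a[1]); jaws.grab()
im,D=capture('wrist'); save(im,'w1'); np.save('wD.npy',D)
for n in ('key_left','key_right','kettle_base','thumb_pad','whistle_cap'):
    for f,g in ((look_for,'look'),(mark_of,'mark')):
        for r in f('wrist',n)[:3]:
            if r['confidence']>.2:
                d=med(D,r['point'],1); print(g,n,round(r['confidence'],2),np.round(r['point']),at_depth('wrist',r['point'],d) if d else None)
s=monitor.observe();print(s['time_s'],s['eef_pos'],s['opening'],s['contact_force'])
E
python3 s2.py
```

```text
[[ 0.894  0.447  0.   ]
 [ 0.447 -0.894  0.   ]
 [ 0.    -0.    -1.   ]] [-0.443 -0.752 -0.473]
1 [-0.216  0.141  0.041  1.471  0.     1.355]
-1 [-0.216  0.141  0.041  1.471  0.    -1.787]
look key_left 0.67 [ 50. 296.] [0.445 0.13  0.057]
mark key_left 0.59 [ 51. 295.] [0.445 0.129 0.056]
look key_right 0.68 [139. 298.] [ 0.448 -0.017  0.057]
mark key_right 0.59 [142. 297.] [ 0.446 -0.021  0.056]
look kettle_base 0.75 [182. 412.] [ 0.605 -0.053  0.183]
look kettle_base 0.55 [283. 197.] [ 0.253 -0.272  0.104]
look thumb_pad 0.95 [228. 455.] [ 0.626 -0.074  0.283]
mark thumb_pad 0.9 [229. 456.] [ 0.628 -0.076  0.283]
look whistle_cap 0.93 [153. 492.] [ 0.713 -0.006  0.197]
mark whistle_cap 0.54 [154. 489.] [ 0.708 -0.008  0.196]
5.7917 [ 0.48 -0.03  0.42] 0.0003957555262480523 [ 0.342  0.109 -0.772]
```

View pics/w1.png

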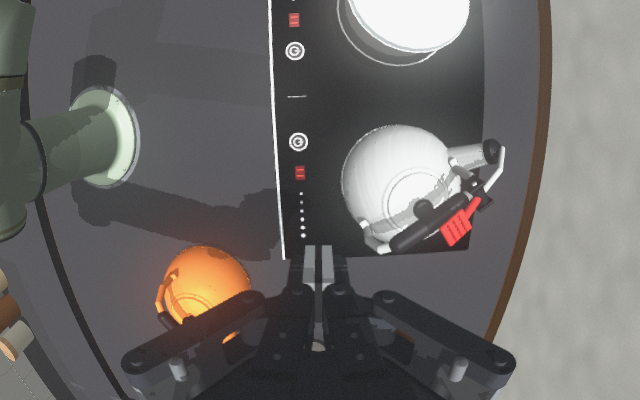

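The wrist picture confirms the choice. The right key is at (142,298), giving (0.447,-0.020,0.057), and it lies 150 mm from the left key at (50,296). The pad is at (229,456), giving (0.627,-0.075,0.283), which matches the expected height of 0.283. The cap is at (153,491), so the spout points along about 39°.

```bash
cat > s3.py <<'E'
from h import *
R=np.load('R.npy'); K=np.array([.447,-.020])
robot.goto([*K,.10],R); robot.move_straight([*K,.066],feed=.1); robot.pause(.2)
f0=np.array(monitor.observe()['contact_force']); z=.066
while z>.050:
    z-=.001; robot.move_straight([*K,z],feed=.02)
    s=monitor.observe(); df=np.array(s['contact_force'])-f0
    if df[2]>3: break
robot.pause(.6); s=monitor.observe(); print('key',z,s['eef_pos'],np.round(np.array(s['contact_force'])-f0,2),s['time_s'])
robot.move_straight([*K,.36],feed=.2)
c,n=np.cos(.68),np.sin(.68)
y=np.array([c,n,0]); zt=np.array([0,0,-1.]); R2=np.column_stack([np.cross(y,zt),y,zt])
if R2[:,0]@R[:,0]<0: R2=R2@np.diag([-1,-1,1])
np.save('R2.npy',R2)
robot.goto([.627,-.075,.36],R2); robot.move_straight([.627,-.075,.315],feed=.1)
im,D=capture('wrist'); save(im,'w2')
for nm in ('thumb_pad','whistle_cap'):
    for r in mark_of('wrist',nm)[:2]+look_for('wrist',nm)[:2]: 
        h=.283 if nm=='thumb_pad' else .185
        print(nm,round(r['confidence'],2),np.round(r['point']),at_z('wrist',r['point'],h).round(3))
s=monitor.observe();print(s['time_s'],s['eef_pos'],s['contact_force'])
E
python3 s3.py
```

```text
key 0.055999999999999994 [ 0.4470895  -0.02000364  0.05653108] [-1.26 -0.22  6.57] 10.8083
thumb_pad 0.57 [235. 315.] [ 0.627 -0.076  0.283]
thumb_pad 0.88 [231. 315.] [ 0.626 -0.073  0.283]
whistle_cap 0.97 [195. 432.] [ 0.719 -0.009  0.185]
whistle_cap 0.68 [231.  36.] [ 0.358 -0.368  0.185]
whistle_cap 0.86 [191. 434.] [ 0.718 -0.005  0.185]
whistle_cap 0.7 [233.  34.] [ 0.355 -0.375  0.185]
14.1 [ 0.62730822 -0.07506335  0.31577265] [-0.30684423 -0.30503279 -0.18428028]
```

View pics/w2.png

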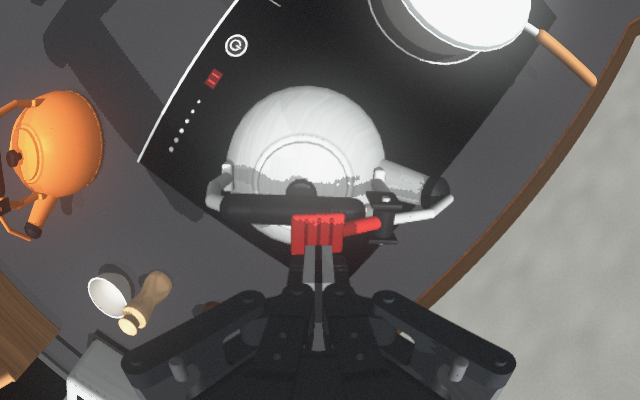

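The fingertips (320,260) are right over the red pad (233,316), lined up with the kettle's handle. I'll press along the pad's arc, watching the force.

```bash
cat > s4.py <<'E'
from h import *
R2=np.load('R2.npy'); u=np.array([np.cos(.68),np.sin(.68)]); P=np.array([.6265,-.075])
f0=np.array(monitor.observe()['contact_force'])
robot.move_straight([*P,.288],feed=.06)
for d in np.arange(-.004,.0285,.001):
    b=8e-3*np.clip(d/.02,0,1)
    robot.move_straight([*(P-b*u),.283-d],feed=.03)
    s=monitor.observe(); df=np.array(s['contact_force'])-f0
    print(round(d*1e3),df.round(1),round(s['eef_pos'][2],4))
    if df[2]>9 or np.hypot(*df[:2])>6: break
robot.pause(.6); s=monitor.observe(); print('end',(np.array(s['contact_force'])-f0).round(2),s['eef_pos'],s['time_s'])
im,D=capture('wrist'); save(im,'w3')
E
python3 s4.py
```

```text
-4 [-0.   0.3  0.3] 0.2873
-3 [0.6 0.4 1. ] 0.286
-2 [ 0.6 -0.6  0.4] 0.2849
-1 [-0.9  1.1  2.2] 0.2843
0 [-0.8 -0.6  4. ] 0.2832
1 [-0.9 -0.9  3. ] 0.282
2 [ 0.1 -0.8  3.2] 0.281
3 [-0.5 -0.9  3.4] 0.2799
4 [-0.6 -1.   3.3] 0.2789
5 [-1.7 -1.6  3. ] 0.2779
6 [-1.1 -1.5  4. ] 0.277
7 [-1.1 -1.3  3.3] 0.2759
8 [-0.9 -1.4  4.1] 0.2749
9 [-1.8 -1.8  3.7] 0.2739
10 [ 0.2 -1.4  4.4] 0.273
11 [-0.6 -0.8  4.3] 0.272
12 [ 0.3 -0.1  4.1] 0.271
13 [0.2 0.5 4.1] 0.2699
14 [0.4 0.  3.4] 0.2689
15 [2.3 0.9 3.7] 0.2679
16 [1.5 2.9 4.4] 0.2669
17 [1.5 2.2 3.6] 0.266
18 [2.2 1.5 4.3] 0.265
19 [1.4 1.7 4. ] 0.264
20 [1.5 1.8 4.3] 0.263
21 [0.7 1.4 6.2] 0.2624
22 [ 0.2  1.5 10.1] 0.2621
end [ 0.26  0.85 10.27] [ 0.62031876 -0.08012825  0.26211779] 22.05
```

View pics/w3.png

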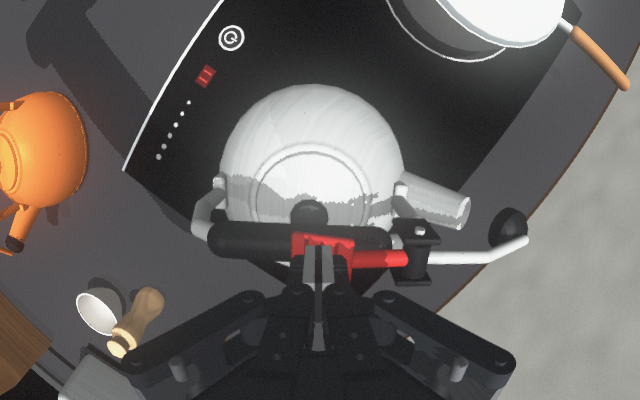

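The pad is at its stop: the force jumped from 4.3 to 10 N after about 21 mm of travel. The cap (507,226) is well clear of the open spout mouth (463,212), and the kettle hasn't moved.

```bash
python3 -c "
from plant import *
print(ticket.sign_off())"
```

```text
the job is handed in; nothing more can be done
None
```

I touched the right ring's off key at about 6.6 N, then pressed the kettle's red thumb pad to its stop and handed the job in at about 22 s, still holding it at about 10 N with the whistle cap open; the sign-off gave no verdict.

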